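Hold the vacuum pump on the lid valve

TASK

Lift the hand vacuum pump out of its stand, and above the lidded bowl turn it so that its side spout points the same way as the lid's pull tab. Then, keeping it upright and turned so, lower its nose onto the middle of the lid's sprung valve and press lightly, with the valve about half-way down and never squashed flat, and finish while still holding the pump there with the gripper (first keep it there for two seconds). Leave the bowl where it stands, and do not disturb the other things.

Things in the scene. Friction and masses are not known exactly. Their poses are not given: they have to be found in the camera images.
- pump: loose hand vacuum pump, about 0.18 kg, 130 mm high, standing upright, nose down, in the stand: a white square-section body, a round grey cap on top, a black round nose below (18 mm in diameter, 18 mm long), and a grey spout on one side. Origin at the nose tip; z runs up the pump, x towards the spout
- pump_mid (a point): centre of the pump, on its axis 65 mm above the nose tip. The body, 34 x 34 mm with faces square to x and y, runs from 18 to 124 mm above the nose tip and can be gripped on any two opposite faces near its top; the cap above it is 24 mm across and 6 mm high. Axes as the pump's
- pump_nose (a point): the tip of the pump's nose, on its axis; z runs up the pump, x towards the spout
- pump_spout (a point): the free end of the spout, 39 mm from the pump's axis, 40 mm above the nose tip; the spout, 12 mm wide and 14 mm high, sticks out 22 mm from the body's +x face, 33 to 47 mm above the nose tip
- stand: fixed wooden block 70 x 70 x 24 mm with a 23 mm hole, 20 mm deep, in the middle of its top; the pump's nose hangs in the hole and its body rests on the top. Origin at the centre of its underside
- lidded_bowl: loose white enamel bowl with a blue rim, about 0.85 kg, closed by a fixed hard grey silicone lid of 154 mm diameter whose top is 68 mm up. A flat pull tab, 26 mm wide, sticks out 25 mm beyond the lid's edge along +x. Origin at the centre of the underside
- valve_pad (a point): middle of the top of the sprung black valve, a round button 28 mm in diameter at the lid's centre, standing 16 mm above the lid when free (84 mm above the ledge), with a tiny pale dot in its middle; x points to the pull tab, z up; it goes down with the valve
- valve (a joint): how far the valve is pressed down, in m: 0 free, 0.012 squashed flat; the spring takes 1.2 N to start and 0.3 N more per mm (3 N half-way); it springs back
- open_bowl: the other enamel bowl, without lid, 148 mm across, 60 mm high; origin at the centre of the underside; a bystander
- jar: amber glass screw-top jar, 76 mm in diameter, 115 mm high; origin at the centre of the underside; a bystander
- shaker: turned dark wood shaker, 42 mm in diameter, 80 mm high; origin at the centre of the underside; a bystander
- mug: clay-brown mug, 76 mm in diameter, 88 mm high; origin at the centre of the underside; a bystander
- tray: bamboo tray 260 x 150 x 22 mm; origin at the centre of the underside; a bystander
- spatula: spatula lying flat on the ledge along its x axis; a bystander
Things that resemble listed ones, but are neither listed nor needed, are in the scene too. Of the things that look like the stand, take the one that is farthest to the robot's right at the start. What is shaped like the pump but green is not meant.

How it is judged:
By the outcome, as a careful person would: the job done as asked, in the order asked, and still so for the second after the job is handed in, while the arm keeps its last pose, push and grip.
It also fails if it takes over 45 s, if anything falls off the work surface, if the arm or the gripper's body presses on something with over 40 N, if the wrist force passes 120 N, or if a joint passes its speed limit or range.

ROBOT

A 7-joint arm with a two-finger parallel gripper is mounted at the origin on the work surface. World frame = base frame: x ahead of the robot, y to its left, z up, the work surface at z = 0. Lengths are in m, angles in rad, forces in N, time in s.
With the tool pointing down it reaches from about 0.425 to 0.875 m from the base axis. Payload 4.7 kg.
Tool frame: the origin (TCP) lies at the centre of the arm's flange, where the gripper is bolted on; the fingertips stand 182 mm ahead of it and the grasp point (between the pads) lies ahead of it (ctrl.hold_point_z is the z of the grasp point in the tool frame, in m); z points along the fingers, y is the direction in which the jaws open and shut (so a half turn about z gives the same grasp; the last joint's range is limited). The gripper opens to 87 mm and grips with 3 to 60 N. Pads are 19 mm wide; open, the fingers measure 117 mm over their backs; the gripper's body (75 mm by 190 mm) begins 51 mm behind the grasp point.
Start: joints at [-1.301, 0.321, -0.07, 1.45, 0.023, 1.371, -0.057], TCP at [0.164, 0.629, 0.405] pointing down, gripper open.
Joint ranges: [-2.86, 2.86], [-0.3, 2.09], [-1.38, 1.24], [0.06, 2.45], [-1.56, 4.7], [0.09, 2.05], [-2.69, 2.69]. Speed limits (rad/s): [2.57, 2.57, 3.14, 3.14, 3.14, 3.14, 3.14].

INTERFACE

Orientations are given as a rotation vector (axis times angle).
In Python, from bench import get_state, imaging, workorder, ctrl gives the robot as it stands.
- The arm moves only by the tool step_arm, never from a script. Its argument "increments" is a list of rows, each an object of numbers: "claw": the opening, from 0 (shut) to 1 (fully open); "tx", "ty", "tz": the shift along the tool's x, y, z in m; "spin": the turn about the tool's z in degrees. A call has 1 to 8 rows; each row is the pose to reach, as a shift and turn from the pose commanded when the call began, along the tool's axes at that moment; what a row does not reach only later rows make up. A row lasts 1/12 s, in which the tool goes at most 41.7 mm and 7.16 degrees, less where a joint would pass 70% of its speed; a pose out of reach is approached as far as the arm can. A call with a gripper value outside its range is refused whole. The fingers move at their own pace and stop on an object; "force" is the grip in N (left out, the last holds). Time passes only in rows, so rows that repeat a pose let the fingers close. It gives the time, the measured TCP pose, the force and the opening at its end, in the units of the state.
- get_state(): the state, without advancing time (a new reading comes with each control period).
- imaging.get_image(name): name is "scene" or "top" or "wrist"; returns the picture (480x640x3 uint8, blue, green, red); there is no depth.
- imaging.camera_params(name): a dict with "intrinsics" (3x3 intrinsics, pixels), "camera_from_world" (4x4, takes a point from world to camera coordinates). Camera axes: x right, y down, z forward; pixel columns grow to the right and rows downward; lengths in m; the calibration is good to about 2 mm. The wrist camera is an equidistant fisheye: a pixel r from the principal point sees the ray r / f radians off the axis. A picture is of the moment at which its call begins: read the wrist's pose just before it. camera_params takes no time and is no camera call; for the wrist camera it gives the pose at the moment of the call.
- workorder.close_job(): hands the job in, once; it reports no verdict.
The state is a dict: "time": time; "joint_positions": joint angles; "qd": joint speeds; "joint_torque": joint torques, N m; "position": TCP position; "tool_rot": TCP orientation; "ft_force": force on the tool from outside, world axes, zero at the start; "torque": the same for the moment, N m; "grip_width": opening from 0.0 (shut) to 1.0 (fully open).
Only numpy, scipy, OpenCV 4.12 (cv2) and the standard library are available. Lean on these libraries where they do the work, as an engineer would, in place of code of your own. Each camera call takes 0.05 s, during which the arm holds its last target. There are 200 camera calls.

## Working session

There is one attempt and no reset: what is moved stays moved. The work goes in short steps, Python scripts to look and compute and a tool call to move; the robot and the scene stay as the last step left them, time stands still between calls to the robot, and variables do not carry over. Pictures are saved under pics/ and viewed, on a budget of 10 in all, crops included, one or two more only if the job needs it, and the job is handed in when it is done.

Besides the shell and the picture viewer there is one more tool, called as name(argument=value, ...) on one line, values as JSON. step_arm: Moves the arm, as the interface text tells. Its arguments: {"type":"object","properties":{"increments":{"type":"array"},"force":{"type":"number"}},"required":["increments"]}

```bash
mkdir -p pics; python3 - <<'E'
from bench import get_state, imaging, ctrl
import cv2, numpy as np
np.set_printoptions(precision=4,suppress=True)
print(get_state(), ctrl.hold_point_z)
for n in ("scene","top","wrist"):
    p=imaging.camera_params(n); print(n,p)
    cv2.imwrite(f"pics/{n}0.png",imaging.get_image(n))
E
```

```text
{'time': 0.0, 'joint_positions': array([-1.3009,  0.3218, -0.0701,  1.4517,  0.0226,  1.3708, -0.0569]), 'qd': array([ 0.0001,  0.0009,  0.0013,  0.0007, -0.0015,  0.0006, -0.0005]), 'joint_torque': array([ -0.0005, -49.129 ,  -0.404 , -31.2529,  -0.0639,   0.0439,
         0.0002]), 'position': array([0.1644, 0.6287, 0.4037]), 'tool_rot': array([-0.4006, -3.1158,  0.003 ]), 'ft_force': array([ 0.2793, -0.5338,  1.1512]), 'torque': array([ 0.0049, -0.0232, -0.081 ]), 'grip_width': 0.9986326984075892} 0.1635
scene {'intrinsics': array([[495.6721,   0.    , 323.4211],
       [  0.    , 495.6721, 242.6459],
       [  0.    ,   0.    ,   1.    ]]), 'camera_from_world': array([[-0.7516,  0.6596, -0.0029,  0.4042],
       [ 0.4665,  0.5285, -0.7093, -0.1862],
       [-0.4663, -0.5344, -0.7049,  1.5129],
       [ 0.    ,  0.    ,  0.    ,  1.    ]])}
top {'intrinsics': array([[446.0912,   0.    , 318.6775],
       [  0.    , 446.0912, 235.0095],
       [  0.    ,   0.    ,   1.    ]]), 'camera_from_world': array([[-0.0199, -0.9998,  0.0069,  0.0111],
       [-0.995 ,  0.0191, -0.0985,  0.5347],
       [ 0.0983, -0.0088, -0.9951,  1.2923],
       [ 0.    ,  0.    ,  0.    ,  1.    ]])}
wrist {'intrinsics': array([[371.6483,   0.    , 315.8792],
       [  0.    , 371.6483, 250.113 ],
       [  0.    ,   0.    ,   1.    ]]), 'camera_from_world': array([[ 0.253 ,  0.9675, -0.0014, -0.6497],
       [ 0.9364, -0.2445,  0.2518, -0.03  ],
       [ 0.2432, -0.0651, -0.9678,  0.3899],
       [ 0.    ,  0.    ,  0.    ,  1.    ]])}
```

View pics/scene0.png

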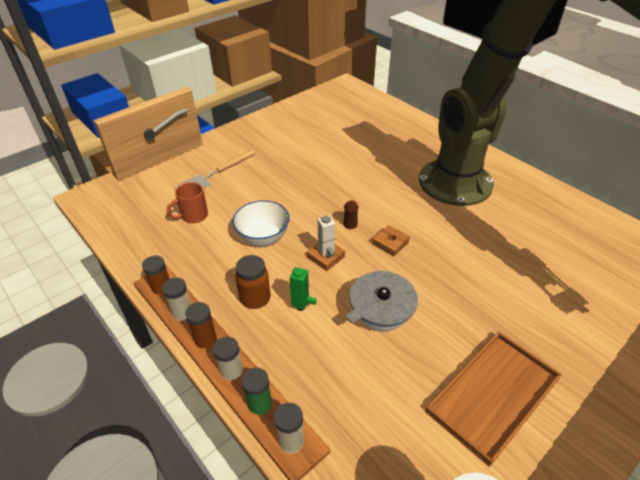

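View pics/top0.png

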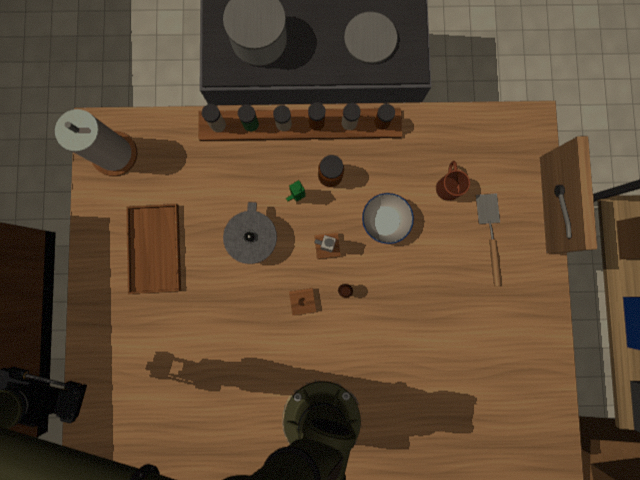

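The scene view shows the white pump in its stand at (326,240), the lidded bowl at (384,298) with its tab towards (350,317), and the green decoy at (300,288). In the top view the pump is at (328,243), the valve at (250,237), and the tab points up the image. I'll zoom in next.

```bash
cat > h.py <<'E'
import numpy as np, cv2
from bench import get_state, imaging, ctrl
from scipy.spatial.transform import Rotation as R
np.set_printoptions(precision=4,suppress=True)
def ray(n,uv,P=None):
    P=P or imaging.camera_params(n);K=P["intrinsics"];T=P["camera_from_world"]
    d=np.array([(uv[0]-K[0,2])/K[0,0],(uv[1]-K[1,2])/K[1,1],1.])
    if n=="wrist":
        r=np.hypot(d[0],d[1]); d=np.array([d[0]/r*np.sin(r),d[1]/r*np.sin(r),np.cos(r)])
    return -T[:3,:3].T@T[:3,3], T[:3,:3].T@(d/np.linalg.norm(d))
def onz(n,uv,z,P=None):
    o,d=ray(n,uv,P); return o+d*(z-o[2])/d[2]
def tri(rs):
    A=sum(np.eye(3)-np.outer(d,d) for o,d in rs); b=sum((np.eye(3)-np.outer(d,d))@o for o,d in rs)
    return np.linalg.solve(A,b)
def proj(n,X,P=None):
    P=P or imaging.camera_params(n);T=P["camera_from_world"];c=T[:3,:3]@X+T[:3,3]
    if n=="wrist":
        r=np.hypot(c[0],c[1]);th=np.arctan2(r,c[2]);c=np.array([c[0]/r*th,c[1]/r*th,1])
    u=P["intrinsics"]@(c/c[2]); return u[:2]
E
python3 - <<'E'
from h import *
t=cv2.imread("pics/top0.png");s=cv2.imread("pics/scene0.png")
a=cv2.resize(t[195:275,210:350],None,fx=5.7,fy=3.7*1.0) if 0 else cv2.resize(t[195:270,210:350],None,fx=5.5,fy=5.5,interpolation=cv2.INTER_CUBIC)[:400]
cv2.imwrite("pics/topc.png",a)
print(a.shape)
print("cap",onz("top",(328,243),.154),"valve",onz("top",(250,237),.084), "tab",onz("top",(252,207),.066))
E
```

```text
(400, 770, 3)
cap [ 0.5004 -0.0226  0.154 ] valve [0.5272 0.195  0.084 ] tab [0.6157 0.1915 0.066 ]
```

View pics/topc.png

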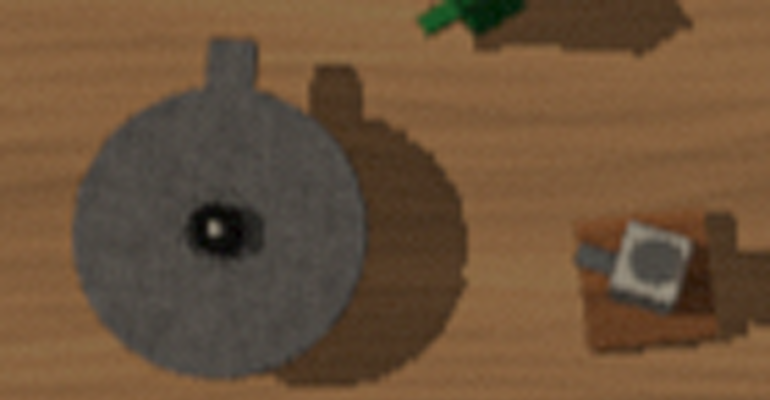

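Valve dot is at top px (249.1,236.6), cap centre at (329.3,242.5) with the spout pointing image-left and slightly up. The tab points almost straight up.

```bash
cat >> h.py <<'E'
def tool():
    s=get_state(); return s,np.array(s["position"]),R.from_rotvec(s["tool_rot"]).as_matrix()
def go(p,yaw_y=None):
    "tool shift to bring TCP to p; spin so that tool y has world yaw (mod 180)"
    s,p0,M=tool(); sh=M.T@(np.array(p)-p0); cur=np.degrees(np.arctan2(M[1,1],M[0,1])); 
    sp=None if yaw_y is None else -((yaw_y-cur+90)%180-90)
    print("shift",sh,"dist",np.linalg.norm(sh),"y yaw",cur,"spin",sp,"z axis",M[:,2],"q",s["joint_positions"],"F",s["ft_force"],"t",s["time"],"grip",s["grip_width"])
E
python3 - <<'E'
from h import *
f=lambda c:(210+(c[0]+.5)/5.5-.5,195+(c[1]+.5)/5.5-.5)
print("valve",onz("top",f((215,229)),.084),"cap",onz("top",f((656,261)),.136))
c=[onz("top",f(q),.130) for q in((628,222),(690,240),(673,313),(612,290))]; print(np.array(c),np.mean(c,0))
lc=onz("top",f((219,233)),.068);tb=onz("top",f((233,40)),.066);print("tab",np.degrees(np.arctan2(*(tb-lc)[1::-1])),lc,tb)
se=onz("top",f((578,257)),.046);print("spout end",se)
go([.50,.195,.404]); go([.49,-.02,.404],74)
E
```

```text
valve [0.5295 0.1987 0.084 ] cap [ 0.5044 -0.0255  0.136 ]
[[ 0.5245 -0.0123  0.13  ]
 [ 0.5149 -0.0428  0.13  ]
 [ 0.479  -0.0336  0.13  ]
 [ 0.4909 -0.0037  0.13  ]] [ 0.5023 -0.0231  0.13  ]
tab -4.219975740624367 [0.5289 0.1991 0.068 ] [0.6307 0.1915 0.066 ]
spout end [0.5147 0.0128 0.046 ]
shift [-0.4344 -0.3347  0.0004] dist 0.548349809345765 y yaw 75.34550632477935 spin None z axis [-0.0003 -0.0014 -1.    ] q [-1.3009  0.3217 -0.0701  1.4514  0.0226  1.3708 -0.0569] F [ 0.2349 -0.5784 -0.8371] t 0.15 grip 0.998017232752423
shift [-0.4791 -0.5452  0.0007] dist 0.7258054620656079 y yaw 75.34550632477935 spin 1.3455063247793504 z axis [-0.0003 -0.0014 -1.    ] q [-1.3009  0.3217 -0.0701  1.4514  0.0226  1.3708 -0.0569] F [ 0.2349 -0.5784 -0.8371] t 0.15 grip 0.998017232752423
```

step_arm(increments=[{"tx": -0.434, "ty": -0.335}, {"tx": -0.434, "ty": -0.335}, {"tx": -0.434, "ty": -0.335}, {"tx": -0.434, "ty": -0.335}, {"tx": -0.434, "ty": -0.335}, {"tx": -0.434, "ty": -0.335}, {"tx": -0.434, "ty": -0.335}, {"tx": -0.434, "ty": -0.335}])

```text
invalid input at $.increments[0]: expected keys claw, tx, ty, tz, spin
```

```bash
python3 - <<'E'
from h import *
go([.50,.195,.404],74);go([.49,-.02,.404],74)
E
```

```text
shift [-0.4344 -0.3347  0.0004] dist 0.548349809345765 y yaw 75.34550632477935 spin 1.3455063247793504 z axis [-0.0003 -0.0014 -1.    ] q [-1.3009  0.3217 -0.0701  1.4514  0.0226  1.3708 -0.0569] F [ 0.2349 -0.5784 -0.8371] t 0.15 grip 0.998017232752423
shift [-0.4791 -0.5452  0.0007] dist 0.7258054620656079 y yaw 75.34550632477935 spin 1.3455063247793504 z axis [-0.0003 -0.0014 -1.    ] q [-1.3009  0.3217 -0.0701  1.4514  0.0226  1.3708 -0.0569] F [ 0.2349 -0.5784 -0.8371] t 0.15 grip 0.998017232752423
```

step_arm(increments=[{"claw": 1, "tx": -0.434, "ty": -0.335, "tz": 0, "spin": 1}, {"claw": 1, "tx": -0.434, "ty": -0.335, "tz": 0, "spin": 1}, {"claw": 1, "tx": -0.434, "ty": -0.335, "tz": 0, "spin": 1}, {"claw": 1, "tx": -0.434, "ty": -0.335, "tz": 0, "spin": 1}, {"claw": 1, "tx": -0.434, "ty": -0.335, "tz": 0, "spin": 1}, {"claw": 1, "tx": -0.434, "ty": -0.335, "tz": 0, "spin": 1}, {"claw": 1, "tx": -0.434, "ty": -0.335, "tz": 0, "spin": 1}, {"claw": 1, "tx": -0.434, "ty": -0.335, "tz": 0, "spin": 1}])

```text
time: 0.82
position: [0.369, 0.363, 0.4047]
tool_rot: [-0.428, -3.112, -0.0]
ft_force: [1.5, -0.1, -0.1]
grip_width: 0.999
```

```bash
python3 - <<'E'
from h import *
go([.50,.195,.404],74);go([.49,-.02,.404],74)
E
```

```text
shift [-0.1714 -0.1265  0.0007] dist 0.21305466339952725 y yaw 74.34847058146553 spin 0.3484705814655342 z axis [-0.      0.0002 -1.    ] q [-0.9618  0.0378  0.1372  1.7811 -0.0055  1.3229  0.4742] F [ 1.5142 -0.0911 -0.1485] t 0.8167 grip 0.9993668383494292
shift [-0.2198 -0.3362  0.0006] dist 0.4016946357107789 y yaw 74.34847058146553 spin 0.3484705814655342 z axis [-0.      0.0002 -1.    ] q [-0.9618  0.0378  0.1372  1.7811 -0.0055  1.3229  0.4742] F [ 1.5142 -0.0911 -0.1485] t 0.8167 grip 0.9993668383494292
```

step_arm(increments=[{"claw": 1, "tx": -0.22, "ty": -0.336, "tz": 0, "spin": 0}, {"claw": 1, "tx": -0.22, "ty": -0.336, "tz": 0, "spin": 0}, {"claw": 1, "tx": -0.22, "ty": -0.336, "tz": 0, "spin": 0}, {"claw": 1, "tx": -0.22, "ty": -0.336, "tz": 0, "spin": 0}, {"claw": 1, "tx": -0.22, "ty": -0.336, "tz": 0, "spin": 0}])

```text
time: 1.23
position: [0.4311, 0.1643, 0.4047]
tool_rot: [-0.428, -3.112, -0.001]
ft_force: [0.4, 0.0, 1.0]
grip_width: 0.999
```

```bash
python3 - <<'E'
from h import *
import pickle
P=imaging.camera_params("wrist"); im=imaging.get_image("wrist");cv2.imwrite("pics/w1.png",im);pickle.dump(P,open("w1.pkl","wb"))
go([.503,-.024,.404],74)
for X in ([.5295,.1987,.084],[.503,-.024,.136]): print(proj("wrist",np.array(X),P))
E
```

```text
shift [-0.1166 -0.1528  0.0018] dist 0.19221313314011088 y yaw 73.7005495364257 spin -0.2994504635743027 z axis [ 0.0016 -0.0041 -1.    ] q [-0.7675 -0.0996  0.3429  1.9072  0.039   1.3287  0.8508] F [ 2.1832 -8.2271  0.054 ] t 1.2833 grip 0.9995308869225841
[380.6563 331.1984]
[133.2753 385.584 ]
```

View pics/w1.png

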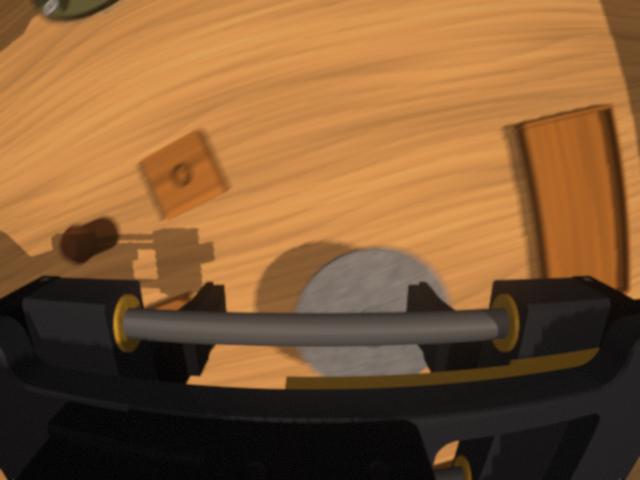

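The wrist view shows the gripper hiding what lies below it, with the image's up direction along tool +x. I'll move the tool outward, so that the pump and bowl come into the upper part.

step_arm(increments=[{"claw": 1, "tx": -0.23, "ty": -0.015, "tz": 0, "spin": 0}, {"claw": 1, "tx": -0.23, "ty": -0.015, "tz": 0, "spin": 0}, {"claw": 1, "tx": -0.23, "ty": -0.015, "tz": 0, "spin": 0}, {"claw": 1, "tx": -0.23, "ty": -0.015, "tz": 0, "spin": 0}, {"claw": 1, "tx": -0.23, "ty": -0.015, "tz": 0, "spin": 0}, {"claw": 1, "tx": -0.23, "ty": -0.015, "tz": 0, "spin": 0}, {"claw": 1, "tx": -0.23, "ty": -0.015, "tz": 0, "spin": 0}, {"claw": 1, "tx": -0.23, "ty": -0.015, "tz": 0, "spin": 0}])

```text
time: 1.95
position: [0.6491, 0.0894, 0.4034]
tool_rot: [-0.43, -3.11, 0.003]
ft_force: [-0.0, 0.1, -0.7]
grip_width: 1.001
```

```bash
python3 - <<'E'
from h import *
import pickle
P=imaging.camera_params("wrist"); im=imaging.get_image("wrist");cv2.imwrite("pics/w2.png",im);pickle.dump(P,open("w2.pkl","wb"))
print(imaging.camera_params("wrist")["camera_from_world"]-P["camera_from_world"])
go([.503,-.024,.404],74)
for X in ([.5295,.1987,.084],[.503,-.024,.136]): print(proj("wrist",np.array(X),P))
E
```

```text
[[-0.0016  0.0004  0.0012 -0.0001]
 [ 0.0004  0.0012 -0.0003  0.0006]
 [ 0.0002  0.0016 -0.0001  0.0005]
 [ 0.      0.      0.      0.    ]]
shift [ 0.109  -0.1493  0.0002] dist 0.18481479304075812 y yaw 74.33084149813904 spin 0.33084149813903707 z axis [-0.002  -0.0002 -1.    ] q [-0.5573  0.3523  0.4928  1.4563 -0.1671  1.3768  1.2398] F [-1.1899  0.9179  0.4278] t 2.0 grip 1.0004857439454014
[405.5272  67.8075]
[111.8201 111.2304]
```

View pics/w2.png

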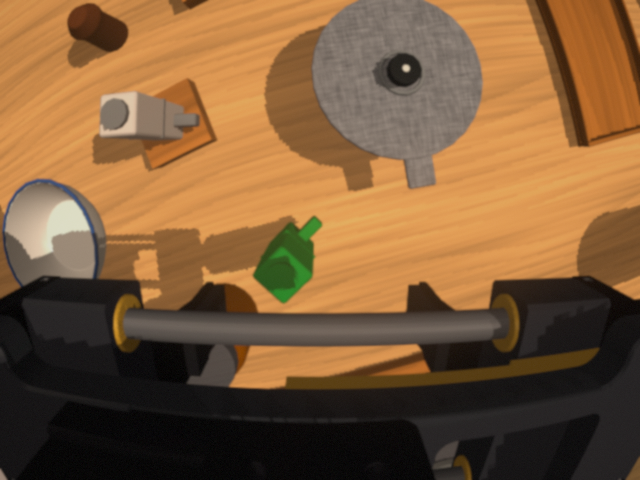

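The wrist view puts the valve dot at (406,68), matching the top-view prediction. The cap is at about (114,114), the spout end at (199,120), and the tab runs from (419,158) to (423,186).

```bash
python3 - <<'E'
from h import *
import pickle
P=pickle.load(open("w2.pkl","rb")); im=cv2.imread("pics/w2.png").astype(int)
g=im.sum(2)/3
sub=g[60:76,398:414]; w=np.clip(sub-120,0,None); yy,xx=np.mgrid[60:76,398:414]; dot=((w*xx).sum()/w.sum(),(w*yy).sum()/w.sum()); print("dot",dot)
f=lambda c:(210+(c[0]+.5)/5.5-.5,195+(c[1]+.5)/5.5-.5)
v=onz("wrist",dot,.084,P); print("valve w",v,"tri",tri([ray("wrist",dot,P),ray("top",f((215,229)))]))
# lid + tab mask: greyish
sat=im.max(2)-im.min(2); m=((sat<30)&(g>60)&(g<170)).astype(np.uint8); m[:, :290]=0; m[200:]=0
m=cv2.morphologyEx(m,cv2.MORPH_OPEN,np.ones((3,3))); n,l,st,_=cv2.connectedComponentsWithStats(m); k=1+st[1:,4].argmax()
ys,xs=np.where(l==k); X=np.array([onz("wrist",(x,y),.068,P)[:2] for x,y in zip(xs,ys)])
c=v[:2]; d=X-c; r=np.hypot(*d.T); print("lid r pct",np.percentile(r,[90,95,99,100]))
t=(r>.082)&(r<.098); print("tab yaw",np.degrees(np.arctan2(*d[t].mean(0)[::-1])),t.sum(), "cent",X[t].mean(0))
L=X[r<.08]; print("lid centroid",L.mean(0))
# cap
cw=(114,114); print("cap w",onz("wrist",cw,.136,P),"tri",tri([ray("wrist",cw,P),ray("top",f((656,261)))]))
co=np.array([onz("wrist",q,.130,P) for q in((101,94),(138,93),(139,137),(101,136))]);print(co,co.mean(0))
print("spout end",onz("wrist",(199,120),.046,P))
E
python3 - <<'E'
import cv2
im=cv2.imread("pics/w2.png")
cv2.imwrite("pics/w2c.png",cv2.resize(im[70:180,80:230],None,fx=5,fy=5,interpolation=cv2.INTER_CUBIC))
E
```

```text
dot (np.float64(405.7226156395963), np.float64(67.75079102003917))
valve w [0.5295 0.1989 0.084 ] tri [0.5295 0.1988 0.0842]
lid r pct [0.0724 0.0747 0.0919 0.0998]
tab yaw -4.946179957319166 450 cent [0.6188 0.1911]
lid centroid [0.5325 0.1945]
cap w [ 0.5058 -0.0228  0.136 ] tri [ 0.5045 -0.0255  0.1312]
[[ 0.4839 -0.0331  0.13  ]
 [ 0.4967 -0.0022  0.13  ]
 [ 0.5288 -0.0104  0.13  ]
 [ 0.5155 -0.042   0.13  ]] [ 0.5062 -0.0219  0.13  ]
spout end [0.5175 0.0141 0.046 ]
```

View pics/w2c.png

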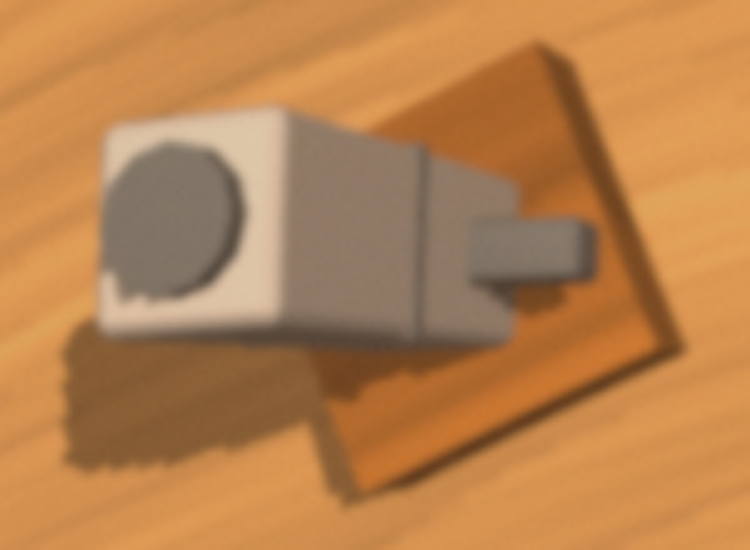

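```bash
python3 - <<'E'
from h import *
import pickle
P=pickle.load(open("w2.pkl","rb"))
g=lambda q:(80+(q[0]+.5)/5-.5,70+(q[1]+.5)/5-.5)
co=np.array([onz("wrist",g(q),.130,P)[:2] for q in((106,125),(286,107),(278,328),(99,332))]);print(co,co.mean(0))
for a,b in((0,1),(3,2),(3,0),(2,1)): d=co[b]-co[a];print(np.degrees(np.arctan2(d[1],d[0])),np.hypot(*d))
print("cap",onz("wrist",g((176,219)),.136,P))
s=[onz("wrist",g(q),.053,P)[:2] for q in((578,217),(580,278))];print("spout end top",s,np.mean(s,0))
go([.505,-.0237,.42],74)
E
```

```text
[[ 0.4843 -0.0334]
 [ 0.4948 -0.0027]
 [ 0.5264 -0.013 ]
 [ 0.5149 -0.0434]] [ 0.5051 -0.0231]
70.98981072937528 0.03239713353784478
69.36737921389803 0.03244159575895918
161.85574804880667 0.032256730811095036
161.88609491331607 0.03317562446692548
cap [ 0.5056 -0.022   0.136 ]
spout end top [array([0.5113, 0.0144]), array([0.5223, 0.0116])] [0.5168 0.013 ]
shift [ 0.1072 -0.1484 -0.0158] dist 0.18377008506459797 y yaw 74.33084149813904 spin 0.33084149813903707 z axis [-0.002  -0.0002 -1.    ] q [-0.5573  0.3523  0.4928  1.4563 -0.1671  1.3768  1.2398] F [-1.1899  0.9179  0.4278] t 2.0 grip 1.0004857439454014
```

step_arm(increments=[{"claw": 1, "tx": 0.107, "ty": -0.148, "tz": 0, "spin": 2.8}, {"claw": 1, "tx": 0.107, "ty": -0.148, "tz": 0, "spin": 2.8}, {"claw": 1, "tx": 0.107, "ty": -0.148, "tz": 0, "spin": 2.8}, {"claw": 1, "tx": 0.107, "ty": -0.148, "tz": 0, "spin": 2.8}, {"claw": 1, "tx": 0.107, "ty": -0.148, "tz": 0, "spin": 2.8}, {"claw": 1, "tx": 0.107, "ty": -0.148, "tz": 0, "spin": 2.8}, {"claw": 1, "tx": 0.107, "ty": -0.148, "tz": 0, "spin": 2.8}, {"claw": 1, "tx": 0.107, "ty": -0.148, "tz": 0, "spin": 2.8}])

```text
time: 2.67
position: [0.5054, -0.022, 0.4052]
tool_rot: [0.499, 3.101, 0.003]
ft_force: [0.4, 0.6, 0.2]
grip_width: 0.994
```

```bash
python3 - <<'E'
from h import *
go([.5052,-.0235,.2745],71.5)
E
```

```text
shift [-0.0002 -0.0018  0.1307] dist 0.13072097311847483 y yaw 71.70363228344078 spin 0.20363228344078266 z axis [ 0.0014  0.0017 -1.    ] q [-0.5555 -0.0015  0.5512  1.8193 -0.0009  1.3222  1.2474] F [0.3867 0.6284 0.1888] t 2.6667 grip 0.9943632450009013
```

step_arm(increments=[{"claw": 1, "tx": 0, "ty": -0.001, "tz": 0.035, "spin": 0}, {"claw": 1, "tx": 0, "ty": -0.001, "tz": 0.07, "spin": 0}, {"claw": 1, "tx": 0, "ty": -0.001, "tz": 0.1, "spin": 0}, {"claw": 1, "tx": 0, "ty": -0.001, "tz": 0.12, "spin": 0}, {"claw": 1, "tx": 0, "ty": -0.001, "tz": 0.13, "spin": 0}, {"claw": 1, "tx": 0, "ty": -0.001, "tz": 0.13, "spin": 0}])

```text
time: 3.17
position: [0.5048, -0.0233, 0.2723]
tool_rot: [-0.5, -3.097, 0.003]
ft_force: [-0.1, -0.4, 0.1]
grip_width: 1.004
```

step_arm(increments=[{"claw": 0.3, "tx": 0, "ty": 0, "tz": 0, "spin": 0}, {"claw": 0.3, "tx": 0, "ty": 0, "tz": 0, "spin": 0}, {"claw": 0.3, "tx": 0, "ty": 0, "tz": 0, "spin": 0}, {"claw": 0.3, "tx": 0, "ty": 0, "tz": 0, "spin": 0}, {"claw": 0.3, "tx": 0, "ty": 0, "tz": 0, "spin": 0}, {"claw": 0.3, "tx": 0, "ty": 0, "tz": 0, "spin": 0}, {"claw": 0.3, "tx": 0, "ty": 0, "tz": 0, "spin": 0}, {"claw": 0.3, "tx": 0, "ty": 0, "tz": 0, "spin": 0}], force=20)

```text
time: 3.83
position: [0.5052, -0.0247, 0.2749]
tool_rot: [0.504, 3.101, 0.0]
ft_force: [0.9, 0.4, -0.5]
grip_width: 0.48
```

step_arm(increments=[{"claw": 0.1, "tx": 0, "ty": 0, "tz": 0, "spin": 0}, {"claw": 0.1, "tx": 0, "ty": 0, "tz": 0, "spin": 0}, {"claw": 0.1, "tx": 0, "ty": 0, "tz": 0, "spin": 0}, {"claw": 0.1, "tx": 0, "ty": 0, "tz": 0, "spin": 0}, {"claw": 0.1, "tx": 0, "ty": 0, "tz": 0, "spin": 0}, {"claw": 0.1, "tx": 0, "ty": 0, "tz": 0, "spin": 0}], force=25)

```text
time: 4.33
position: [0.5052, -0.0247, 0.2748]
tool_rot: [-0.504, -3.101, -0.0]
ft_force: [0.5, 0.7, 0.7]
grip_width: 0.392
```

```bash
python3 - <<'E'
from h import *
go([.5052,-.0235,.2745],71.5)
E
```

```text
shift [0.0004 0.0011 0.0003] dist 0.001202678875756371 y yaw 71.54293275104058 spin 0.04293275104058125 z axis [-0.  0. -1.] q [-0.5294  0.1299  0.5632  1.9774 -0.0796  1.0556  1.3179] F [0.495  0.6772 0.7188] t 4.3333 grip 0.3917565234948661
```

step_arm(increments=[{"claw": 0.1, "tx": 0, "ty": 0, "tz": -0.01, "spin": 0}, {"claw": 0.1, "tx": 0, "ty": 0, "tz": -0.025, "spin": 0}, {"claw": 0.1, "tx": 0, "ty": 0, "tz": -0.045, "spin": 0}, {"claw": 0.1, "tx": 0, "ty": 0, "tz": -0.07, "spin": 0}, {"claw": 0.1, "tx": 0, "ty": 0, "tz": -0.095, "spin": 0}, {"claw": 0.1, "tx": 0, "ty": 0, "tz": -0.115, "spin": 0}, {"claw": 0.1, "tx": 0, "ty": 0, "tz": -0.13, "spin": 0}, {"claw": 0.1, "tx": 0, "ty": 0, "tz": -0.13, "spin": 0}], force=25)

```text
time: 5.0
position: [0.506, -0.025, 0.4085]
tool_rot: [0.503, 3.095, 0.003]
ft_force: [0.8, -0.0, -1.6]
grip_width: 0.39
```

```bash
python3 - <<'E'
from h import *
go([.5295,.1988,.404],-4.6)
E
```

```text
shift [0.0487 0.2197 0.0049] dist 0.22511067094314896 y yaw 71.53206375636239 spin 76.13206375636238 z axis [ 0.0061  0.0011 -1.    ] q [-0.5567 -0.0042  0.5573  1.815   0.0011  1.324   1.2488] F [ 0.8265 -0.007  -1.6044] t 5.0 grip 0.3902311795516985
```

step_arm(increments=[{"claw": 0.1, "tx": 0.0487, "ty": 0.2197, "tz": 0, "spin": 0}, {"claw": 0.1, "tx": 0.0487, "ty": 0.2197, "tz": 0, "spin": 0}, {"claw": 0.1, "tx": 0.0487, "ty": 0.2197, "tz": 0, "spin": 0}, {"claw": 0.1, "tx": 0.0487, "ty": 0.2197, "tz": 0, "spin": 0}, {"claw": 0.1, "tx": 0.0487, "ty": 0.2197, "tz": 0, "spin": 0}, {"claw": 0.1, "tx": 0.0487, "ty": 0.2197, "tz": 0, "spin": 0}, {"claw": 0.1, "tx": 0.0487, "ty": 0.2197, "tz": 0, "spin": 0}, {"claw": 0.1, "tx": 0.0487, "ty": 0.2197, "tz": 0, "spin": 0}])

```text
time: 5.67
position: [0.5281, 0.2003, 0.4033]
tool_rot: [-0.499, -3.1, 0.004]
ft_force: [-0.2, -0.9, -2.1]
grip_width: 0.387
```

step_arm(increments=[{"claw": 0.1, "tx": 0, "ty": 0, "tz": 0, "spin": 45}, {"claw": 0.1, "tx": 0, "ty": 0, "tz": 0, "spin": 45}, {"claw": 0.1, "tx": 0, "ty": 0, "tz": 0, "spin": 45}, {"claw": 0.1, "tx": 0, "ty": 0, "tz": 0, "spin": 45}, {"claw": 0.1, "tx": 0, "ty": 0, "tz": 0, "spin": 45}, {"claw": 0.1, "tx": 0, "ty": 0, "tz": 0, "spin": 45}, {"claw": 0.1, "tx": 0, "ty": 0, "tz": 0, "spin": 45}, {"claw": 0.1, "tx": 0, "ty": 0, "tz": 0, "spin": 45}])

```text
time: 6.33
position: [0.5287, 0.1968, 0.4043]
tool_rot: [-1.657, -2.669, 0.002]
ft_force: [-0.5, -0.3, -1.5]
grip_width: 0.391
```

step_arm(increments=[{"claw": 0.1, "tx": 0, "ty": 0, "tz": 0, "spin": 31}, {"claw": 0.1, "tx": 0, "ty": 0, "tz": 0, "spin": 31}, {"claw": 0.1, "tx": 0, "ty": 0, "tz": 0, "spin": 31}, {"claw": 0.1, "tx": 0, "ty": 0, "tz": 0, "spin": 31}, {"claw": 0.1, "tx": 0, "ty": 0, "tz": 0, "spin": 31}, {"claw": 0.1, "tx": 0, "ty": 0, "tz": 0, "spin": 31}, {"claw": 0.1, "tx": 0, "ty": 0, "tz": 0, "spin": 31}])

```text
time: 6.92
position: [0.5286, 0.198, 0.4046]
tool_rot: [2.305, 2.134, -0.001]
ft_force: [0.3, 0.2, -2.2]
grip_width: 0.389
```

```bash
python3 - <<'E'
from h import *
import pickle
ims={}
for n in("wrist","top","scene"):
    P=imaging.camera_params(n); im=imaging.get_image(n); cv2.imwrite(f"pics/{n}3.png",im); pickle.dump(P,open(f"{n}3.pkl","wb")); ims[n]=im
go([.5295,.1988,.404],-4.6)
c=proj("scene",np.array([.53,.199,.17])); print(c)
x,y=c.astype(int); a=cv2.resize(ims["scene"][y-70:y+80,x-70:x+70],None,fx=2.8,fy=4*.7*1.0)
c=proj("top",np.array([.53,.199,.1])); print(c)
x2,y2=c.astype(int); b=cv2.resize(ims["top"][y2-75:y2+75,x2-70:x2+70],None,fx=2.8,fy=2.8)
print((x,y),(x2,y2)); cv2.imwrite("pics/c3.png",np.hstack([a,b]))
E
```

```text
shift [0.0002 0.0009 0.0007] dist 0.0011437090144605182 y yaw -4.414661679609557 spin 0.18533832039044285 z axis [-0.0001 -0.0001 -1.    ] q [-0.8375  0.1429  0.4779  1.6844 -0.0674  1.3308 -0.4247] F [ 0.3966 -0.0372 -1.592 ] t 7.0667 grip 0.3944728069161459
[388.551  264.3942]
[247.731  235.4925]
(np.int64(388), np.int64(264)) (np.int64(247), np.int64(235))
```

View pics/c3.png

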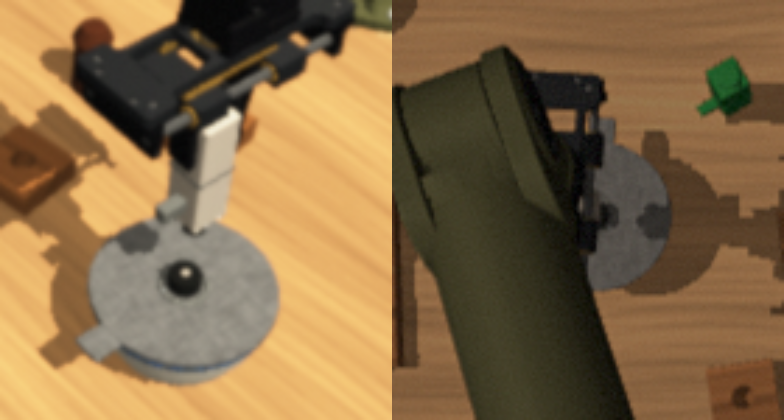

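The pump hangs upright over the valve, with the spout roughly parallel to the tab. I'll check its offset in the hand with a zoom on the scene view.

```bash
python3 - <<'E'
from h import *
im=cv2.imread("pics/scene3.png"); x0,y0=365,195
cv2.imwrite("pics/s3c.png",cv2.resize(im[y0:y0+100,x0:x0+70],None,fx=6,fy=6,interpolation=cv2.INTER_CUBIC))
yaw=np.radians(-4.5); ex=np.array([np.cos(yaw),np.sin(yaw),0]);ey=np.array([-ex[1],ex[0],0]);n=np.array([.5288,.198,.1357])
for nm,a,b,z in[("top+-",17,-17,124),("top++",17,17,124),("top-+",-17,17,124),("bot+-",17,-17,18),("bot++",17,17,18),("bot-+",-17,17,18),("spoutTL",39,-6,47),("spoutTR",39,6,47),("spoutBR",39,6,33),("nose",0,0,0)]:
    p=proj("scene",n+(a*ex+b*ey)/1e3+[0,0,z/1e3]); q=proj("scene",n+(a*ex+(b+1)*ey)/1e3+[0,0,z/1e3])-p
    print(nm,(p-[x0,y0]+.5)*6-.5,"per mm y",q*6)
E
```

```text
top+- [ 95.3246 223.1947] per mm y [2.0169 1.6732]
top++ [165.2417 281.1975] per mm y [2.0991 1.7414]
top-+ [242.2447 237.3639] per mm y [2.1131 1.6901]
bot+- [ 71.9362 439.8309] per mm y [1.8613 1.6716]
bot++ [136.3694 497.698 ] per mm y [1.9316 1.7348]
bot-+ [208.2861 454.0188] per mm y [1.9441 1.6873]
spoutTL [ 50.7379 430.4383] per mm y [1.9153 1.7255]
spoutTR [ 73.8638 451.2726] per mm y [1.9413 1.7489]
spoutBR [ 70.8824 478.6052] per mm y [1.9208 1.7472]
nose [135.4845 480.6771] per mm y [1.8775 1.6775]
```

View pics/s3c.png

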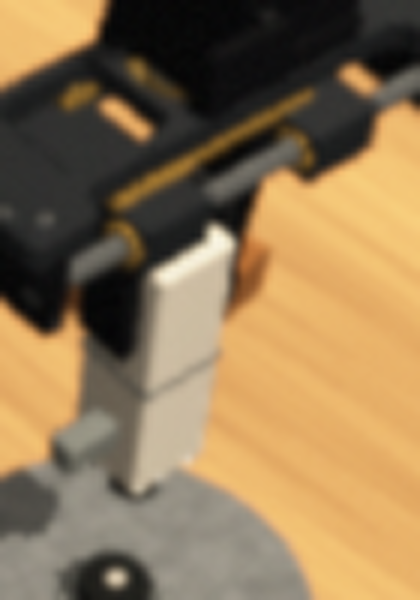

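The scene crop shows the body edges at (133,494), (203,456) and (235,238), the spout end at (72,446) and the valve dot at (116,577). I'll cross-check against the dot, which gives the camera's own bias.

```bash
python3 - <<'E'
from h import *
x0,y0=365,195
pr=lambda X:(proj("scene",np.array(X))-[x0,y0]+.5)*6-.5
print("dot pred",pr([.5295,.1988,.084]))
im=cv2.imread("pics/scene3.png")
B=cv2.resize(im[y0:y0+100,x0:x0+70],None,fx=6,fy=6,interpolation=cv2.INTER_CUBIC).astype(int)
for y in(430,420,350,330,300):   # white front/right face edges per row
    r=B[y].sum(1)/3; d=np.diff(r); print(y,"edges",[ (i,int(d[i])) for i in range(60,280) if abs(d[i])>5 and abs(d[i])==abs(d[max(0,i-4):i+5]).max()])
g=B[560:596,95:140].sum(2)/3; w=np.clip(g-130,0,None); yy,xx=np.mgrid[560:596,95:140]; print("dot obs",(w*xx).sum()/w.sum(),(w*yy).sum()/w.sum())
yaw=np.radians(-4.5); ex=np.array([np.cos(yaw),np.sin(yaw),0]);ey=np.array([-ex[1],ex[0],0]);n=np.array([.5288,.198,.1357])
for a,b in((17,-17),(17,17),(-17,17)):
    A=pr(n+(a*ex+b*ey)/1e3+[0,0,.018]);C=pr(n+(a*ex+b*ey)/1e3+[0,0,.124]); print([ (y,round(np.interp(y,[C[1],A[1]],[C[0],A[0]]),1)) for y in(430,420,350,330,300)])
E
```

```text
dot pred [123.4892 575.562 ]
430 edges [(134, 6), (140, 7)]
420 edges [(140, 7), (141, 7)]
350 edges [(80, -9), (86, -7), (128, 5), (134, 7), (140, 6), (146, 7), (152, 7)]
330 edges [(62, 8), (80, -11), (86, -11), (134, 6), (140, 7), (146, 7), (152, 8)]
300 edges [(140, 7), (146, 7), (152, 6), (158, 7), (224, -11), (248, 6)]
dot obs 115.88595480282606 577.5425665180137
[(430, np.float64(73.0)), (420, np.float64(74.1)), (350, np.float64(81.6)), (330, np.float64(83.8)), (300, np.float64(87.0))]
[(430, np.float64(145.4)), (420, np.float64(146.7)), (350, np.float64(156.1)), (330, np.float64(158.7)), (300, np.float64(162.7))]
[(430, np.float64(212.1)), (420, np.float64(213.6)), (350, np.float64(224.6)), (330, np.float64(227.7)), (300, np.float64(232.4))]
```

The dot's bias (−7.6 px) matches the pump body's (about −7.5 px), so the pump sits on the axis as computed. I'll descend to just above the valve.

step_arm(increments=[{"claw": 0.1, "tx": 0, "ty": 0.001, "tz": 0.01, "spin": 0.2}, {"claw": 0.1, "tx": 0, "ty": 0.001, "tz": 0.02, "spin": 0.2}, {"claw": 0.1, "tx": 0, "ty": 0.001, "tz": 0.03, "spin": 0.2}, {"claw": 0.1, "tx": 0, "ty": 0.001, "tz": 0.038, "spin": 0.2}, {"claw": 0.1, "tx": 0, "ty": 0.001, "tz": 0.044, "spin": 0.2}, {"claw": 0.1, "tx": 0, "ty": 0.001, "tz": 0.046, "spin": 0.2}, {"claw": 0.1, "tx": 0, "ty": 0.001, "tz": 0.046, "spin": 0.2}, {"claw": 0.1, "tx": 0, "ty": 0.001, "tz": 0.046, "spin": 0.2}])

```text
time: 7.73
position: [0.5297, 0.1992, 0.3589]
tool_rot: [2.31, 2.129, 0.0]
ft_force: [-0.1, -0.8, -2.7]
grip_width: 0.388
```

```bash
cat >> h.py <<'E'
def avg(n=16):
    S=[]
    for _ in range(n): imaging.get_image("scene"); S.append(tool())
    p=np.mean([s[1] for s in S],0); M=S[-1][2]
    F=np.array([s[0]["ft_force"] for s in S]); print("t",S[-1][0]["time"],"p",p,"F",F.mean(0),"+-",F.std(0)/np.sqrt(n),"nose z",p[2]-.2748+.006,"yaw",np.degrees(np.mean([np.arctan2(s[2][1,1],s[2][0,1]) for s in S])),"zax",np.mean([s[2][:,2] for s in S],0),"grip",S[-1][0]["grip_width"])
E
python3 - <<'E'
from h import *
avg()
E
```

```text
t 8.5333 p [0.5297 0.1991 0.359 ] F [-0.0702 -0.0068 -1.8589] +- [0.1464 0.1427 0.15  ] nose z 0.09023470369770692 yaw -4.653738777367211 zax [ 0.0005  0.0003 -1.    ] grip 0.3875135444639096
```

step_arm(increments=[{"claw": 0.1, "tx": 0, "ty": 0, "tz": 0.003, "spin": 0}, {"claw": 0.1, "tx": 0, "ty": 0, "tz": 0.005, "spin": 0}, {"claw": 0.1, "tx": 0, "ty": 0, "tz": 0.007, "spin": 0}, {"claw": 0.1, "tx": 0, "ty": 0, "tz": 0.009, "spin": 0}, {"claw": 0.1, "tx": 0, "ty": 0, "tz": 0.009, "spin": 0}, {"claw": 0.1, "tx": 0, "ty": 0, "tz": 0.009, "spin": 0}])

```text
time: 9.03
position: [0.5295, 0.1991, 0.3498]
tool_rot: [-2.31, -2.129, 0.0]
ft_force: [-1.3, -0.2, 0.6]
grip_width: 0.389
```

```bash
python3 - <<'E'
from h import *
avg(24)
E
```

```text
t 10.2333 p [0.5296 0.1991 0.3498] F [-0.7691 -0.323   0.1263] +- [0.1057 0.1052 0.0909] nose z 0.0810110203564034 yaw -4.654426348037723 zax [-0.      0.0001 -1.    ] grip 0.38380544161854546
```

Press is 2.0 N, or 2.6 mm by force and 3.0 mm by height, so the two agree. I'll go 3 mm further.

step_arm(increments=[{"claw": 0.1, "tx": 0, "ty": 0, "tz": 0.001, "spin": 0}, {"claw": 0.1, "tx": 0, "ty": 0, "tz": 0.002, "spin": 0}, {"claw": 0.1, "tx": 0, "ty": 0, "tz": 0.003, "spin": 0}, {"claw": 0.1, "tx": 0, "ty": 0, "tz": 0.003, "spin": 0}, {"claw": 0.1, "tx": 0, "ty": 0, "tz": 0.003, "spin": 0}])

```text
time: 10.65
position: [0.5296, 0.1991, 0.3468]
tool_rot: [2.31, 2.129, 0.0]
ft_force: [-0.7, -0.2, 0.5]
grip_width: 0.391
```

```bash
python3 - <<'E'
from h import *
avg(40)
im=imaging.get_image("scene"); x0,y0=345,225; cv2.imwrite("pics/s5.png",cv2.resize(im[y0:y0+100,x0:x0+90],None,fx=6,fy=6,interpolation=cv2.INTER_CUBIC))
E
```

```text
t 12.65 p [0.5296 0.1991 0.3468] F [-0.5612 -0.1935  0.9609] +- [0.0726 0.0694 0.0686] nose z 0.07801545808166038 yaw -4.654563288984558 zax [ 0.0002  0.0001 -1.    ] grip 0.38951471942356275
```

View pics/s5.png

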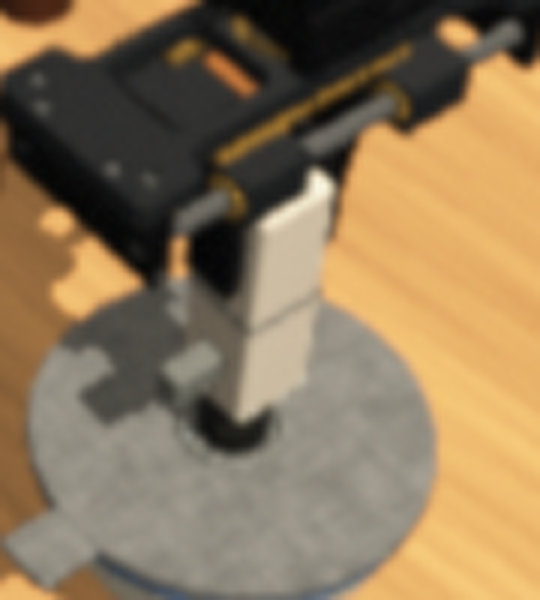

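The picture shows the nose seated on the valve, the spout parallel to the tab and the pump upright. I'll hold a little longer, then hand in.

step_arm(increments=[{"claw": 0.1, "tx": 0, "ty": 0, "tz": 0, "spin": 0}, {"claw": 0.1, "tx": 0, "ty": 0, "tz": 0, "spin": 0}, {"claw": 0.1, "tx": 0, "ty": 0, "tz": 0, "spin": 0}, {"claw": 0.1, "tx": 0, "ty": 0, "tz": 0, "spin": 0}, {"claw": 0.1, "tx": 0, "ty": 0, "tz": 0, "spin": 0}, {"claw": 0.1, "tx": 0, "ty": 0, "tz": 0, "spin": 0}])

```text
time: 13.2
position: [0.5296, 0.1991, 0.3468]
tool_rot: [2.31, 2.129, 0.0]
ft_force: [0.4, 0.6, 1.4]
grip_width: 0.385
```

```bash
python3 -c "
from bench import workorder; print(workorder.close_job())"
```

```text
the job is handed in; nothing more can be done
None
```

I gripped the pump near its top and lifted it straight out of the right-hand stand. Above the bowl I turned it 76° to line the spout up with the pull tab, then lowered it onto the valve. I held it there for about 2.5 s and handed the job in at 13.2 s, still gripping.

**Last checks:**
- **Press depth:** the press force was about 2.8 N, which means 5.4 mm down. By height it was about 6.0 mm. They disagree by 0.6 mm, but both are close to the half-way 6 mm.
- **Spout direction:** the tool, and so by its grip the spout, was at −4.7°. The tab measured −4.2° to −4.9° in the two camera views.
- **Centring:** the tool axis was within about 0.5 mm of the measured valve centre. The pump's offset in the hand was seen only by camera, to about 1 mm.
- **Uprightness and bowl:** the tool was vertical to within 0.1°. In the last picture the pump was upright with its nose on the valve, and I saw no sign that the bowl had moved, though I did not measure it again.

The scene camera read about 1.3 px off the other two views. I allowed for that by comparing the pump with the valve dot in the same picture. A small sideways force of about 0.6 N remained during the hold. I did not look at the bystanders again at the end.

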